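# Set the transport lock of a microscope stage

## Robot

A 6-joint arm with a two-finger parallel gripper is mounted at the origin on the work surface. World frame = base frame: x ahead of the robot, y to its left, z up, the work surface at z = 0. Lengths are in m, angles in rad, forces in N, time in s.
With the tool pointing down it reaches from about 0.35 to 0.85 m from the base axis. Payload 8.1 kg.
Tool frame: the origin (TCP) lies at the very end of the fingers, on their centre line; the grasp point (between the pads) lies 19 mm behind it (grasp_offset is the distance from the TCP to the grasp point, in m); z points along the fingers, y is the direction in which the jaws open and shut (so a half turn about z gives the same grasp; the last joint's range is limited). The gripper opens to 93 mm and grips with 3 to 60 N. Pads are 15 mm wide; open, the fingers measure 128 mm over their backs; the gripper's body (75 mm by 188 mm) begins 65 mm behind the grasp point.
Start: joints at [-0.085, 0.13, 1.488, -0, 1.523, -0.085], TCP at [0.6, 0, 0.219] pointing down, gripper open.
Joint ranges: [-2.96, 2.96], [-0.89, 2.26], [0.02, 2.5], [-1.34, 4.48], [0, 2.73], [-2.66, 2.66]. Speed limits (rad/s): [2.39, 2.39, 2.79, 3.14, 3.14, 3.14].

## Interface

Orientations are given as a rotation vector (axis times angle).
In Python, from plant import read_state, read_camera, close_job, search_frame, masks_of, grasp_offset gives the robot as it stands.
- The arm moves only by the tool drive_tool, never from a script. Its argument "plan" is a list of rows, each an object with "claw": the closure, from 0 (fully open) to 1 (shut); "linear": the shift along the tool's x, y, z in cm, a list of three; "angular": the turn, a rotation vector about the tool's x, y, z in degrees, a list of three. In form: [{"claw": claw, "linear": [tx, ty, tz], "angular": [ax, ay, az]}, ...]. A call has 1 to 12 rows; each row shifts and turns the commanded pose from where the row before left it, along the tool's axes as they then stand; what a row does not reach is not made up. A row lasts 1/8 s, in which the tool goes at most 62.5 mm and 10.7 degrees, less where a joint would pass 70% of its speed; a pose out of reach is approached as far as the arm can. A call is refused whole if a number of a shift passes 6.25 or a number of a turn 10.7, either way. A call with a gripper value outside its range is refused whole. The fingers move at their own pace and stop on an object; "newtons" is the grip in N (left out, the last holds). Time passes only in rows, so rows that do not move let the fingers close. It gives the time, the measured TCP pose, the force and the opening at its end, in the units of the state.
- read_state(): the state, without advancing time (a new reading comes with each control period).
- read_camera(name): name is "scene" or "side" or "wrist"; returns a dict with "pixels" (384x512x3 uint8, red, green, blue), "K" (3x3 intrinsics, pixels), "xyz" and "attitude" of the camera in the world. Camera axes: x right, y up, looking along -z (the intrinsics and any distortion apply to the point x, -y, -z); pixel columns grow to the right and rows downward; lengths in m; the calibration is good to about 2 mm. A picture is of the moment at which its call begins. There is no depth.
- close_job(): hands the job in, once; it reports no verdict.
Trained networks look in a picture, given as the dict that the camera call returned (one of the last four; its "shot" number tells which), for a name from the list of things; names that differ only in an ending like _2 or _b are one class to them, and where a whole thing is asked for, a point or a joint stands for the part that bears it (a point fixed in the world has none). Each returns a list of dicts, best first, with "p" (0 to 1); they miss things now and then, are a little off and sometimes report something else, mostly with a low value. They report only what shows in the picture. A call takes as long as a camera call.
- search_frame(picture, label): "at" ([x, y, z] in m, in world coordinates, good to about 4 mm: the middle of the surface that is visible of it).
- masks_of(picture, label): "mask" (384x512 bool, what is visible of it).
The state is a dict: "t": time; "q": joint angles; "dq": joint speeds; "joint_torque": joint torques, N m; "tool_pos": TCP position; "orientation": TCP orientation; "force": force on the tool from outside, world axes, zero at the start; "wrist_torque": the same for the moment, N m; "opening": finger opening in m.
Only numpy, scipy, OpenCV 4.12 (cv2) and the standard library are available. Lean on these libraries where they do the work, as an engineer would, in place of code of your own. Each camera call takes 0.05 s, during which the arm holds its last target.

## Task

Lock the microscope stage for transport: with the fingertips push the upright peg round until the slot of the locking disc lines up with the lock bar, then push the bar by its end plate through the disc until it is fully home in the catch block. Lift nothing, leave the other things on the stage and the bench where they are, and finish with the hand clear.

Things in the scene. Friction and masses are not known exactly. Their poses are not given: they have to be found in the camera images.
- stage: Dark grey microscope stage unit fixed to the bench, place and heading vary. Origin: on the bench, straight below the locking disc's axis; x axis: the way the lock bar is pushed; z up. In its frame (mm) the base plate covers x -200..85, y -50..120, top z 42; a slide carriage lies on it at y 44..116, top z 50 (slide clips to z 53, their screws to z 60).
- guide (a point): Centre of the top of the bar's guide block, z 67 mm: it covers x -85..-46, y -14..14 mm in the stage's frame. The push plate meets it when the bar is home.
- catch (a point): Centre of the top of the catch block that receives the bar's nose, z 67 mm: it covers x 44..68, y -14..14 mm in the stage's frame; a lower foot (z 56) joins it to the carriage.
- lock_disc (a joint): Angle of the slotted locking disc about its upright axis (rad), growing anticlockwise seen from above. The slot is in line with the bar at 0 and, equally good, at 3.14; end stops at -0.4 and 3.54. Begins between 0.6 and 2.54. Stiff (0.05 N m, about 2 N at the peg); stays where it is left.
- disc_center (a point): Centre of the top face (z 69 mm) of the steel disc: 68 mm across, on a knurled flange 80 mm across whose top is at z 48. A straight slot 16 mm wide, open at the top and both ends, crosses the disc through its axis, down to the flange. x axis here: along the slot, turning with the disc.
- peg_top (a point): Centre of the top of the disc's upright round finger peg: 10 mm thick, z 69 to 94 mm, 23 mm from the disc's axis, square to the slot. Seen from the disc's axis it stands at angle (lock_disc - pi/2) from the stage's x axis. Pushed sideways it turns the disc.
- lock_bar (a joint): Travel of the steel lock bar (m): 0 fully back, 0.101 fully home at its stop, nose through the disc and inside the catch. Begins between 0 and 0.006. About 2 N moves it; stays where left. Bar 12 x 12 mm (z 50..62), round nose, at 0 it ends 42 mm before the disc's axis. The disc blocks it unless the slot is in line; within about 0.1 rad the nose centres it.
- bar_push (a point): Centre of the rear face of the upright push plate at the bar's rear end: 28 mm wide, 8 mm thick, z 50 to 88 mm (this point z 69), square to the bar. With lock_bar at 0 it is at x -194 mm, y 0 in the stage's frame; it moves with the bar towards +x.
- objective: chrome-like steel objective lens, 24 mm across, 42 mm high, standing on its narrow end on the stage's carriage. A bystander: leave it where it is. Origin: centre of its underside.
- cap: black round plastic cap, 22 mm across, 15 mm high, lying on the stage's carriage. A bystander: leave it where it is. Origin: centre of its underside.
- oil: small amber oil bottle, 30 mm across, 58 mm high, standing on the bench just beside the stage unit. A bystander: leave it where it is. Origin: centre of its underside.
- slide_box: grey plastic slide box, 100 x 85 x 34 mm, on the bench. A bystander: leave it where it is. Origin: centre of its underside.
- jar: glass specimen jar, 56 mm across, 65 mm high, on the bench. A bystander: leave it where it is. Origin: centre of its underside.
- eyepiece: black eyepiece, 34 mm across, 50 mm high, standing on the bench. A bystander: leave it where it is. Origin: centre of its underside.
- screwdriver: screwdriver lying on the bench, 160 mm long. A bystander: leave it where it is. Origin: centre of its underside.

How it is judged:
On the way, in this order (a step that is already met when the one before it is completed fails the run):
1. the disc's slot is lined up with the bar (angle between the x axis of disc_center and the x axis of stage, either way round below 0.15 rad), for 0.1 s.
2. the bar is pushed fully home through the disc (value of joint lock_bar above 0.096 m), for 0.2 s.
At the end, for the whole second after the job is handed in: The lock bar has gone at least 96 of its 101 mm, through the disc and into the catch block; the slot is within 0.1 rad of the bar's line; the bar is at rest and each bystander within 30 mm of where it began (angle between the x axis of disc_center and the x axis of stage, either way round below 0.1 rad and value of joint lock_bar above 0.096 m and velocity of joint lock_bar below 0.005 m/s and distance of each of objective, cap, oil, slide_box, jar, eyepiece, screwdriver from where it was at the start of the episode below 0.03 m); the robot touches nothing.
It fails at once if a bystander is lifted, carried, knocked over or moved by more than 30 mm (distance of any of objective, cap, oil, slide_box, jar, eyepiece, screwdriver from where it was at the start of the episode above 0.03 m or angle between any of objective, cap, oil, slide_box, jar, eyepiece's own z axis and vertical above 0.5 rad).
It also fails if it takes over 54 s, if anything falls off the work surface, if the arm or the gripper's body presses on something with over 40 N, if the wrist force passes 120 N, or if a joint passes its speed limit or range.

## Working session

There is one attempt and no reset: what is moved stays moved. The work goes in short steps, Python scripts to look and compute and a tool call to move; the robot and the scene stay as the last step left them, time stands still between calls to the robot, and variables do not carry over. Pictures are saved under pics/ and viewed, and the job is handed in when it is done.

Besides the shell and the picture viewer there is one more tool, called as name(argument=value, ...) on one line, values as JSON. drive_tool: Moves the arm, as the interface text tells. Its arguments: {"type":"object","properties":{"plan":{"type":"array"},"newtons":{"type":"number"}},"required":["plan"]}

```bash
ls; mkdir -p pics
cat > h.py <<'E'
import numpy as np, cv2
from plant import *
from scipy.spatial.transform import Rotation as R
def proj(c,P):
    P=np.atleast_2d(P); r=att(c).T@(P-np.array(c['xyz'])).T
    p=np.array([r[0],-r[1],-r[2]]); u=c['K']@p; return (u[:2]/u[2]).T
def att(c):
    a=np.array(c['attitude']); 
    if a.shape==(3,3): return a
    if a.size==3: return R.from_rotvec(a).as_matrix()
    return R.from_quat(a).as_matrix()
def ray(c,uv):
    d=np.linalg.inv(c['K'])@np.array([uv[0],uv[1],1.]); return att(c)@np.array([d[0],-d[1],-d[2]])
def atz(c,uv,z):
    d=ray(c,uv); o=np.array(c['xyz']); return o+d*(z-o[2])/d[2]
def save(c,n): cv2.imwrite('pics/'+n+'.png',cv2.cvtColor(c['pixels'],cv2.COLOR_RGB2BGR))
E
python3 - <<'E'
from h import *
for n in ['scene','side','wrist']:
    c=read_camera(n); save(c,n+'0'); print(n,c['xyz'],c['attitude'],c['K'].tolist() if hasattr(c['K'],'tolist') else c['K'],[k for k in c])
    for l in ['stage','guide','catch','disc_center','peg_top','bar_push','objective','cap','oil','slide_box','jar','eyepiece','screwdriver']:
        try:
            r=search_frame(c,l); print(l,[(np.round(x['at'],4).tolist(),round(x['p'],2)) for x in r[:2]])
        except Exception as e: print(l,e)
print(read_state())
E
```

```text
pics
scene [1.07878351 0.82588584 0.98315631] [0.29746908 1.03445774 2.39219482] [[480.6639747312848, 0.0, 255.66690802716934], [0.0, 480.6639747312848, 188.14118488498053], [0.0, 0.0, 1.0]] ['pixels', 'K', 'xyz', 'attitude', 'shot']
stage [([0.5876, 0.0385, 0.0528], 0.83)]
guide [([0.5868, 0.0388, 0.0447], 0.93)]
catch [([0.5857, 0.0392, 0.049], 0.63)]
disc_center [([0.599, 0.0938, 0.0641], 0.67)]
peg_top [([0.5943, 0.0951, 0.0692], 0.9)]
bar_push [([0.6375, -0.0527, 0.0617], 0.58)]
objective [([0.6736, -0.3687, 0.0308], 0.62)]
cap [([0.4818, 0.1088, 0.0628], 0.58)]
oil [([0.5919, 0.0991, 0.0683], 0.68), ([0.6985, 0.0644, 0.0323], 0.62)]
slide_box []
jar [([0.6836, 0.4689, 0.0587], 0.56)]
eyepiece []
screwdriver [([0.4841, 0.447, 0.0192], 0.88)]
side [ 0.46805227 -0.72208551  0.62551521] [ 0.94355115 -0.07914186 -0.10415151] [[354.3940305895462, 0.0, 251.97242322939607], [0.0, 354.3940305895462, 186.7520017225877], [0.0, 0.0, 1.0]] ['pixels', 'K', 'xyz', 'attitude', 'shot']
stage [([0.5685, -0.0158, 0.053], 0.67), ([0.656, -0.4009, 0.0323], 0.45)]
guide [([0.5698, -0.0164, 0.0512], 
[... 1224 characters left out ...]
[]
screwdriver []
{'t': 2.1, 'q': array([-8.53919957e-02,  1.30391209e-01,  1.48818293e+00, -8.56838001e-08,
        1.52301521e+00, -8.53780457e-02]), 'dq': array([-3.46877857e-04,  4.24153982e-04,  1.33807244e-03, -9.98753935e-04,
       -3.30229245e-04, -4.30846135e-05]), 'joint_torque': array([-2.42948672e-04, -5.59750378e+01, -4.92042124e+01,  7.67813413e-02,
        2.28783122e-02, -5.82147186e-05]), 'tool_pos': array([6.00007377e-01, 2.64810010e-05, 2.18649860e-01]), 'orientation': array([2.22145513e+00, 2.22142415e+00, 3.24608966e-06]), 'force': array([ 0.66285917, -0.08915454,  0.39858823]), 'wrist_torque': array([0.01014256, 0.03360503, 0.00966915]), 'opening': 0.09263624444625079}
```

View pics/scene0.png

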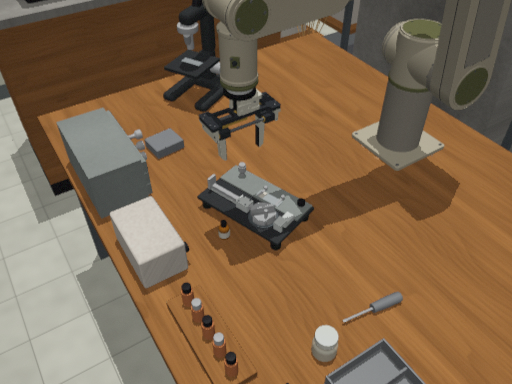

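View pics/side0.png

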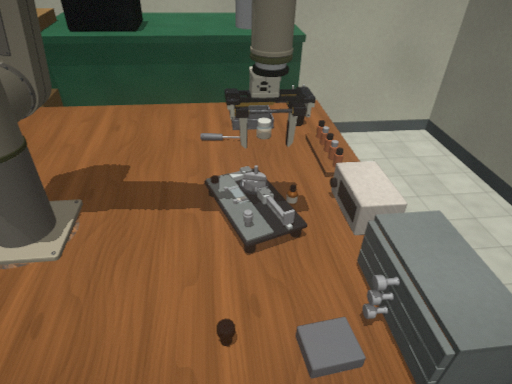

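View pics/wrist0.png

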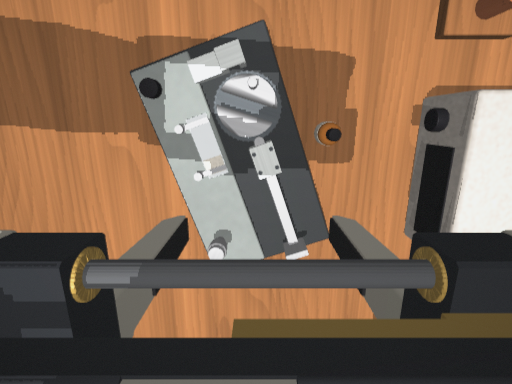

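```bash
python3 -c "
import cv2
a=cv2.imread('pics/wrist0.png')[10:270,120:350]
cv2.imwrite('pics/w0c.png',cv2.resize(a[:150,50:],None,fx=4,fy=4,interpolation=cv2.INTER_CUBIC))
cv2.imwrite('pics/w0d.png',cv2.resize(a[110:,50:],None,fx=4,fy=4,interpolation=cv2.INTER_CUBIC))"
```

```text
(no output)
```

View pics/w0c.png

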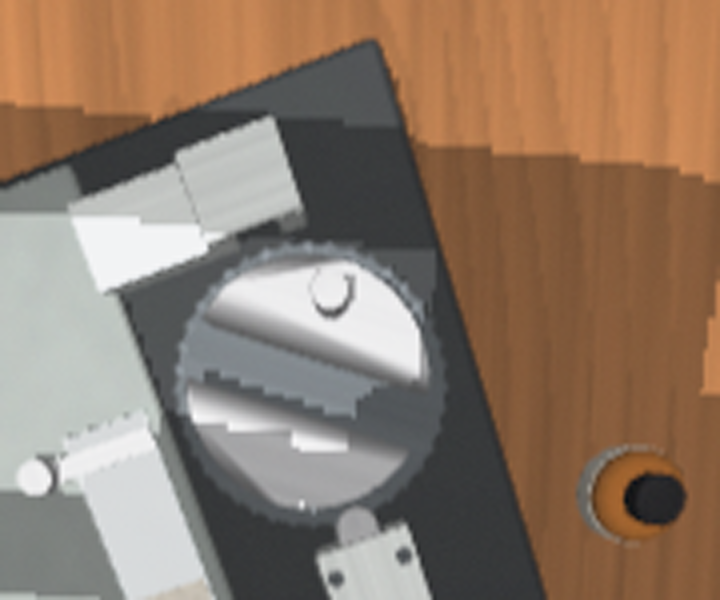

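View pics/w0d.png

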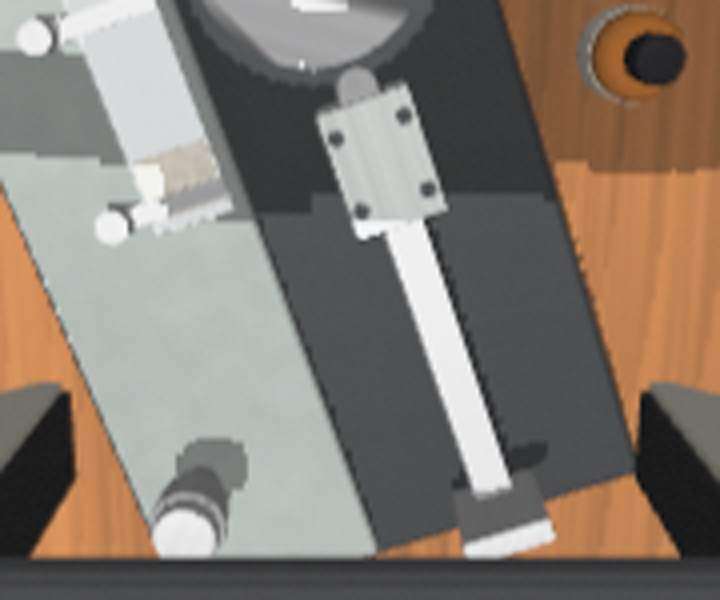

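```bash
cat > fit.py <<'E'
from h import *
from scipy.optimize import least_squares
c=dict(xyz=[0.59934588,0.06880459,0.38459011],attitude=[-0.25132241,-0.00090462,0.00069377],K=np.array([[269.62,0,258.379],[0,269.62,189.996],[0,0,1]]))
C=lambda x,y:(170+(x-1.5)/4,10+(y-1.5)/4); D=lambda x,y:(170+(x-1.5)/4,120+(y-1.5)/4)
S=[(85,-50,42),(-200,-50,42),(68,14,67),(68,-14,67),(44,-14,67),(-46,14,67),(-46,-14,67),(-85,-14,67)]
U=[C(375,40),D(635,470),C(176,155),C(272,117),C(303,207),D(317,117),D(404,86),D(447,207)]
S=np.array(S)/1000;U=np.array(U)
def W(p,s):
    s=np.atleast_2d(s);a=p[2];return np.c_[p[0]+np.cos(a)*s[:,0]-np.sin(a)*s[:,1],p[1]+np.sin(a)*s[:,0]+np.cos(a)*s[:,1],s[:,2]]
f=least_squares(lambda p:(proj(c,W(p,S))-U).ravel(),[.59,.087,1.9],loss='soft_l1')
p=f.x;print(p,np.degrees(p[2]));print((proj(c,W(p,S))-U).round(1).tolist())
pg=atz(c,C(333,288),.094);d=pg-[p[0],p[1],.094];print('peg',pg,np.hypot(*d[:2]),'lock',(np.arctan2(d[1],d[0])-p[2]+np.pi/2)%(2*np.pi))
# slot lines (top edges of far half): slope
a=atz(c,C(205,318),.069);b=atz(c,C(425,382),.069);e=np.arctan2(*(b-a)[1::-1]);print('slot',(e-p[2])%np.pi)
pp=atz(c,D(510,540),.088);print('plate rear top',pp,W(p,[-.194,0,.088]))
for n,s in dict(guide=(-.0655,0,.067),catch=(.056,0,.067),push=(-.194,0,.069)).items():print(n,W(p,s))
E
python3 fit.py
```

```text
[0.58617131 0.08466386 1.90106305] 108.92288963462023
[[0.7, -1.9], [1.6, 1.6], [-0.7, -0.6], [-0.1, -0.4], [-0.3, 0.3], [-0.6, 0.3], [0.4, 0.2], [-0.2, 1.2]]
peg [0.59399873 0.10704336 0.094     ] 0.023708878335494878 lock 0.9040700661734218
slot 0.9714873104683193
plate rear top [ 0.64660712 -0.08807786  0.088     ] [[ 0.64908461 -0.09885158  0.088     ]]
guide [[0.60741265 0.02270375 0.067     ]]
catch [[0.56801077 0.13763738 0.067     ]]
push [[ 0.64908461 -0.09885158  0.069     ]]
```

drive_tool(plan=[{"claw": 1,"linear": [0,0,0],"angular": [0,0,-9.5]},{"claw": 1,"linear": [0,0,0],"angular": [0,0,-9.4]},{"claw": 1,"linear": [4.4,1.2,1],"angular": [0,0,0]},{"claw": 1,"linear": [4.4,1.2,1],"angular": [0,0,0]},{"claw": 1,"linear": [4.3,1.2,1],"angular": [0,0,0]},{"claw": 1,"linear": [0,0,3.5],"angular": [0,0,0]},{"claw": 1,"linear": [0,0,3.0],"angular": [0,0,0]},{"claw": 1,"linear": [0,0,0],"angular": [0,0,0]},{"claw": 1,"linear": [0,0,0],"angular": [0,0,0]}])

```text
t: 3.22
tool_pos: [0.5923, 0.1356, 0.125]
orientation: [1.826, 2.555, 0.001]
force: [-1.7, -1.3, 0.3]
opening: 0.0077
```

```bash
cat >> h.py <<'E'
PS=np.array([0.58617131,0.08466386,1.90106305])
def st(s=None):
    s=s or read_state();a=PS[2];d=np.array(s['tool_pos'])-[PS[0],PS[1],0]
    Rz=np.array([[np.cos(a),np.sin(a),0],[-np.sin(a),np.cos(a),0],[0,0,1]])
    m=R.from_rotvec(s['orientation']).as_matrix()
    print('t',s['t'],'tcp stage mm',(Rz@d*1000).round(1),'F stage',(Rz@s['force']).round(1),'toolx deg',np.degrees(np.arctan2(m[1,0],m[0,0])).round(2),'open',round(s['opening'],4))
E
python3 - <<'E'
from h import *
st()
for n in ['scene','side','wrist']:
    c=read_camera(n);save(c,n+'1')
    im=cv2.cvtColor(c['pixels'],cv2.COLOR_RGB2BGR)
    u=proj(c,[[.586,.085,.069]])[0].astype(int);x0=max(0,u[0]-70);y0=max(0,u[1]-50)
    cv2.imwrite('pics/c_'+n+'1.png',cv2.resize(im[y0:y0+100,x0:x0+140],None,fx=5,fy=5,interpolation=cv2.INTER_CUBIC))
E
```

```text
t 3.225 tcp stage mm [ 46.2 -22.3 125. ] F stage [-0.6  2.   0.3] toolx deg 108.89 open 0.0077
```

View pics/c_scene1.png

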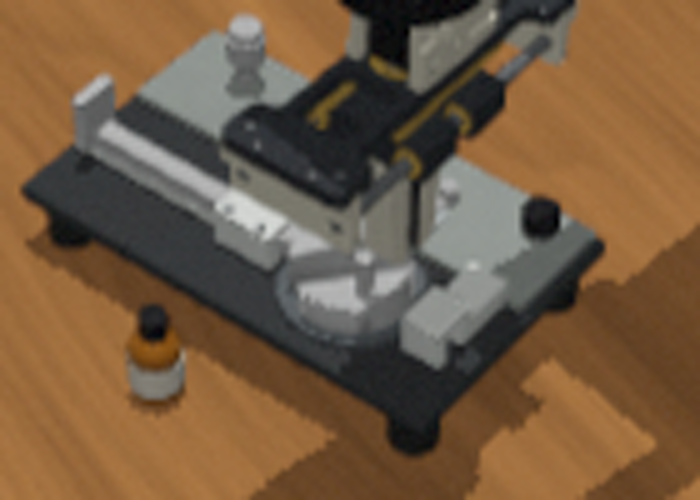

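View pics/c_side1.png

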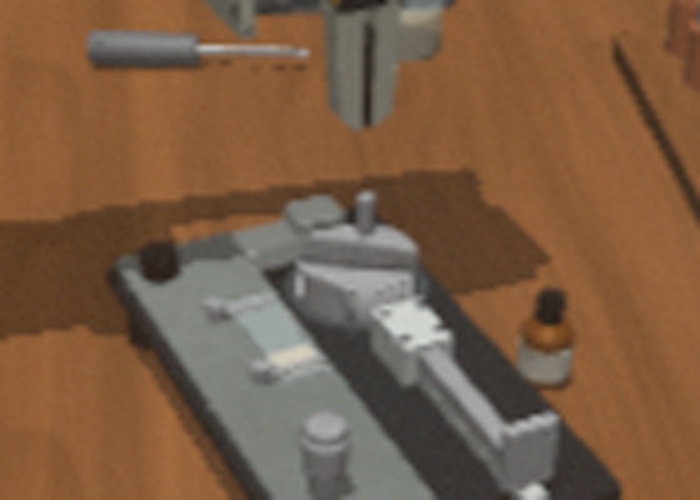

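View pics/wrist1.png

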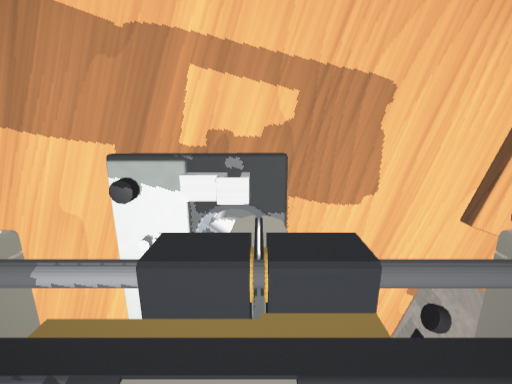

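drive_tool(plan=[{"claw": 1,"linear": [0,0,2.5],"angular": [0,0,0]},{"claw": 1,"linear": [0,0,2.3],"angular": [0,0,0]},{"claw": 1,"linear": [-0.6,0,0],"angular": [0,0,0]},{"claw": 1,"linear": [-0.5,0,0],"angular": [0,0,0]},{"claw": 1,"linear": [-0.5,0,0],"angular": [0,0,0]},{"claw": 1,"linear": [-0.4,0,0],"angular": [0,0,0]},{"claw": 1,"linear": [-0.4,0,0],"angular": [0,0,0]},{"claw": 1,"linear": [-0.4,0,0],"angular": [0,0,0]},{"claw": 1,"linear": [-0.3,0,0],"angular": [0,0,0]},{"claw": 1,"linear": [-0.1,0,0],"angular": [0,0,0]},{"claw": 1,"linear": [0,0,0],"angular": [0,0,0]}])

```text
t: 4.75
tool_pos: [0.6027, 0.1052, 0.0766]
orientation: [1.826, 2.555, 0.002]
force: [1.3, 3.4, 1.5]
opening: 0.0005
```

```bash
cat >> h.py <<'E'
def look(tag,names=('scene','side','wrist')):
  for n in names:
    c=read_camera(n);save(c,n+tag)
    im=cv2.cvtColor(c['pixels'],cv2.COLOR_RGB2BGR)
    u=proj(c,[[.586,.085,.069]])[0].astype(int);x0=max(0,u[0]-70);y0=max(0,u[1]-50)
    cv2.imwrite('pics/c_'+n+tag+'.png',cv2.resize(im[y0:y0+100,x0:x0+140],None,fx=5,fy=5,interpolation=cv2.INTER_CUBIC))
E
python3 - <<'E'
from h import *
st();look('2',('scene','side'))
E
```

```text
t 4.75 tcp stage mm [ 14.1 -22.3  76.6] F stage [ 2.8 -2.3  1.5] toolx deg 108.88 open 0.0005
```

View pics/c_scene2.png

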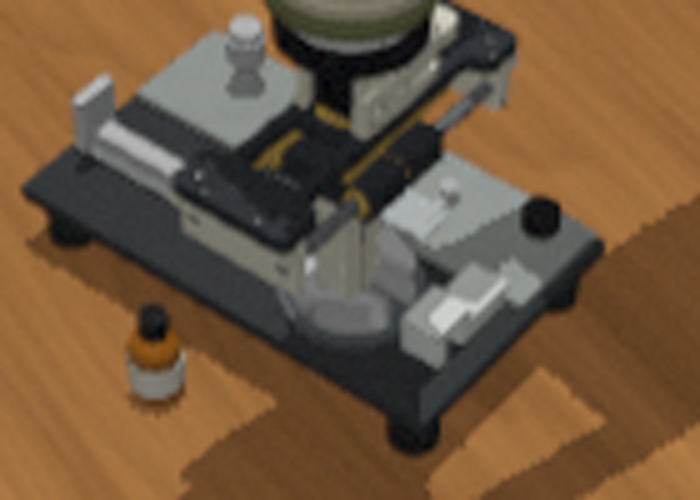

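View pics/c_side2.png

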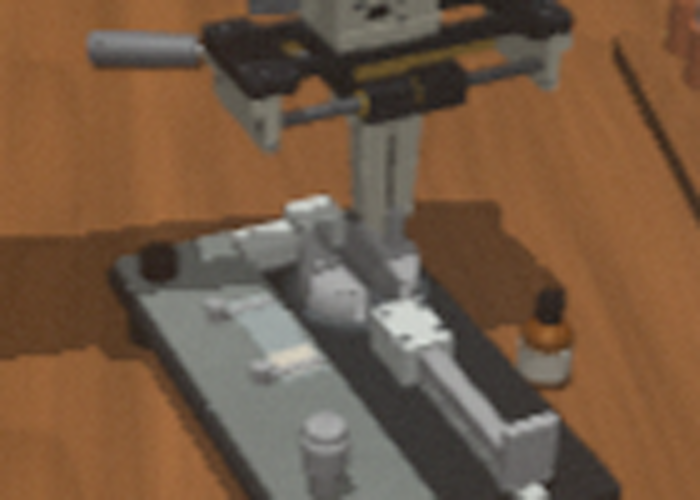

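drive_tool(plan=[{"claw": 1,"linear": [-0.16,0,0],"angular": [0,0,0]},{"claw": 1,"linear": [0,0,0],"angular": [0,0,0]},{"claw": 1,"linear": [0,0,0],"angular": [0,0,0]},{"claw": 1,"linear": [2,0,0],"angular": [0,0,0]},{"claw": 1,"linear": [0,0,-4],"angular": [0,0,0]},{"claw": 1,"linear": [0,0,-4],"angular": [0,0,0]},{"claw": 1,"linear": [-4,0,-6],"angular": [0,0,0]},{"claw": 1,"linear": [-6,0,0],"angular": [0,0,0]},{"claw": 1,"linear": [-6,0,0],"angular": [0,0,0]},{"claw": 1,"linear": [0,0,0],"angular": [0,0,0]},{"claw": 1,"linear": [0,0,0],"angular": [0,0,0]}])

```text
t: 6.22
tool_pos: [0.6456, -0.0226, 0.207]
orientation: [-1.826, -2.555, 0.0]
force: [-0.3, 0.4, -0.5]
opening: 0.0005
```

Run:
```python
from h import *
st();look('3',('scene','side','wrist'))
c=read_camera('wrist');import pickle;pickle.dump(c,open('w3.pkl','wb'))
print(proj(c,[[.586,.085,.069]]))
```

```text
t 6.225 tcp stage mm [-120.8  -21.5  207. ] F stage [ 0.5  0.2 -0.5] toolx deg 108.88 open 0.0005
[[238.01734353  69.99915183]]
```

View pics/wrist3.png

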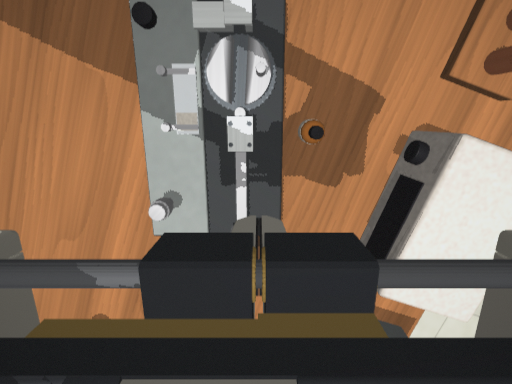

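View pics/c_wrist3.png

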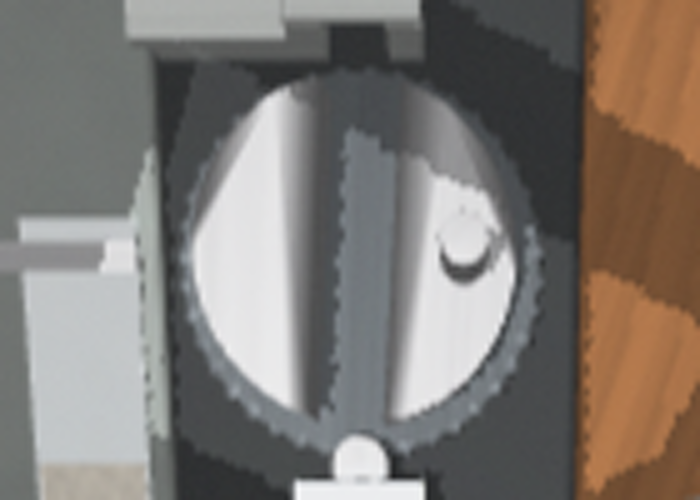

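View pics/c_side3.png

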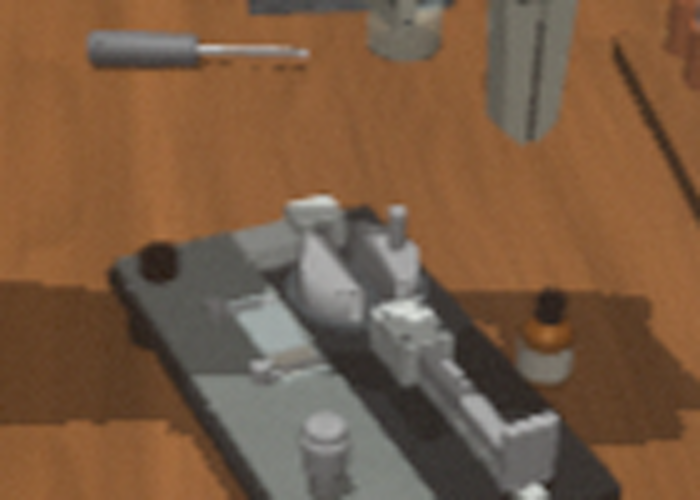

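Run:
```python
from h import *
import pickle
c=pickle.load(open('w3.pkl','rb'));C=lambda x,y:(168+(x-2)/5,19+(y-2)/5)
u=C(464,236)
pg=atz(c,u,.094)
a=PS[2];Rz=np.array([[np.cos(a),np.sin(a)],[-np.sin(a),np.cos(a)]])
print('peg stage',Rz@(pg[:2]-PS[:2])*1000)
def pr(x,y,z):
    w=PS[:2]+Rz.T@np.array([x,y])/1000; return proj(c,[[*w,z/1000]])[0]
im=cv2.resize(c['pixels'],None,fx=4,fy=4,interpolation=cv2.INTER_CUBIC)[:,:,::-1].copy()
def d(x,y,z,col=(0,0,255)): 
    p=pr(x,y,z)*4+1.5; cv2.circle(im,tuple(p.round().astype(int)),3,col,-1)
for x,y in[(-46,14),(-46,-14),(-85,14),(-85,-14),(44,-14),(44,14)]:d(x,y,67)
for x in(-180,-100,0,60):d(x,-50,42)
for t in np.linspace(0,6.28,16):d(34*np.cos(t),34*np.sin(t),69,(0,255,0))
d(0,-23,94,(255,0,0))
for x in(-32,32):
  for y in (-8,8): d(x,y,69,(255,0,255))
for x in (-190,-150,-100):
  for y in(-6,6): d(x,y,62,(0,255,255))
cv2.imwrite('pics/ov3.png',im[0:600,640:1240])
```

```text
peg stage [ -0.07540991 -23.16945677]
```

View pics/ov3.png

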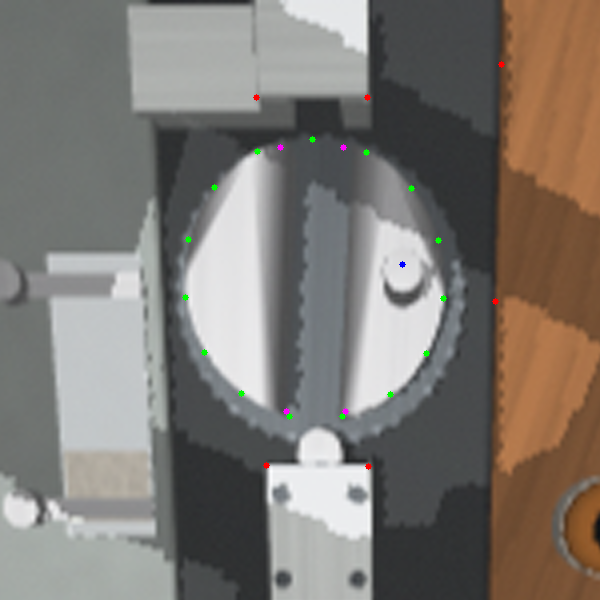

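drive_tool(plan=[{"claw": 1,"linear": [-5.2,-1.1,0],"angular": [0,0,0]},{"claw": 1,"linear": [-5.2,-1.05,0],"angular": [0,0,0]},{"claw": 1,"linear": [0,0,5],"angular": [0,0,0]},{"claw": 1,"linear": [0,0,5],"angular": [0,0,0]},{"claw": 1,"linear": [0,0,4.4],"angular": [0,0,0]},{"claw": 1,"linear": [0,0,0],"angular": [0,0,0]},{"claw": 1,"linear": [1,0,0],"angular": [0,0,0]},{"claw": 1,"linear": [1,0,0],"angular": [0,0,0]},{"claw": 1,"linear": [0.8,0,0],"angular": [0,0,0]},{"claw": 1,"linear": [0,0,0],"angular": [0,0,0]}])

```text
t: 7.68
tool_pos: [0.6509, -0.1017, 0.0649]
orientation: [1.824, 2.556, 0.001]
force: [0.4, -0.7, -0.4]
opening: 0.0004
```

Run:
```python
from h import *
st();look('4',('scene','side'))
```

```text
t 7.675 tcp stage mm [-197.3   -0.8   64.9] F stage [-0.8 -0.2 -0.4] toolx deg 108.96 open 0.0004
```

View pics/c_scene4.png

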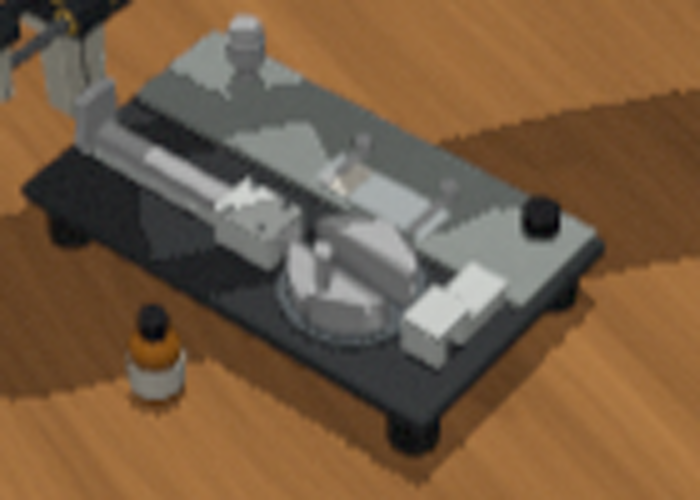

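View pics/side4.png

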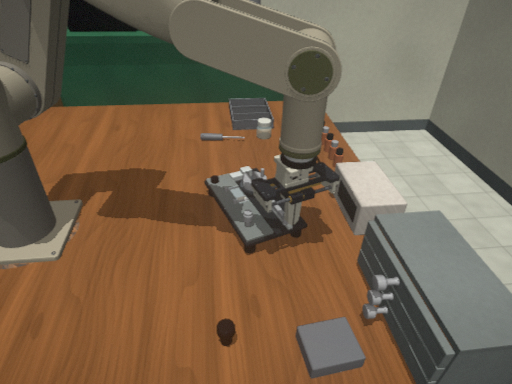

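drive_tool(plan=[{"claw": 1,"linear": [0.8,0,0],"angular": [0,0,0]},{"claw": 1,"linear": [0.8,0,0],"angular": [0,0,0]},{"claw": 1,"linear": [0.6,0,0],"angular": [0,0,0]},{"claw": 1,"linear": [0.6,0,0],"angular": [0,0,0]},{"claw": 1,"linear": [0.4,0,0],"angular": [0,0,0]},{"claw": 1,"linear": [0.4,0,0],"angular": [0,0,0]},{"claw": 1,"linear": [0.4,0,0],"angular": [0,0,0]},{"claw": 1,"linear": [0.4,0,0],"angular": [0,0,0]},{"claw": 1,"linear": [0,0,0],"angular": [0,0,0]}])

```text
t: 8.9
tool_pos: [0.6359, -0.0601, 0.0634]
orientation: [-1.826, -2.556, -0.0]
force: [0.5, -0.4, 0.5]
opening: 0.0009
```

Run:
```python
from h import *
st();look('5',('scene',))
```

```text
t 8.9 tcp stage mm [-1.531e+02 -1.000e-01  6.340e+01] F stage [-0.6 -0.3  0.5] toolx deg 108.92 open 0.0009
```

View pics/c_scene5.png

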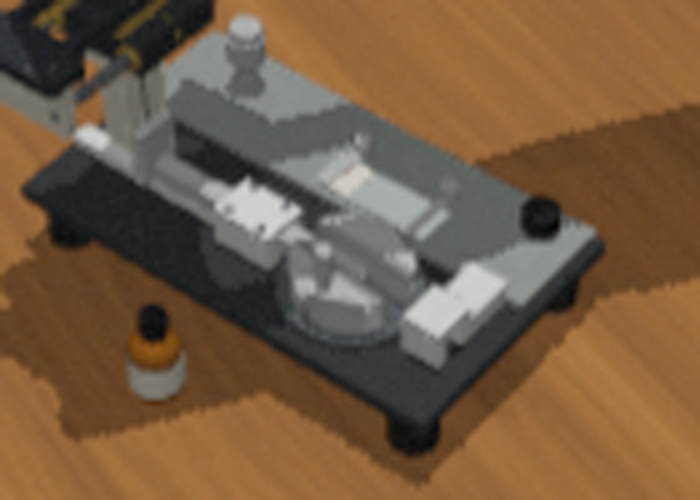

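drive_tool(plan=[{"claw": 1,"linear": [0.5,0,0],"angular": [0,0,0]},{"claw": 1,"linear": [0.6,0,0],"angular": [0,0,0]},{"claw": 1,"linear": [0.6,0,0],"angular": [0,0,0]},{"claw": 1,"linear": [0.6,0,0],"angular": [0,0,0]},{"claw": 1,"linear": [0.6,0,0],"angular": [0,0,0]},{"claw": 1,"linear": [0.6,0,0],"angular": [0,0,0]},{"claw": 1,"linear": [0.5,0,0],"angular": [0,0,0]},{"claw": 1,"linear": [0.5,0,0],"angular": [0,0,0]},{"claw": 1,"linear": [0.2,0,0],"angular": [0,0,0]},{"claw": 1,"linear": [0,0,0],"angular": [0,0,0]}])

```text
t: 10.2
tool_pos: [0.621, -0.0158, 0.0638]
orientation: [-1.826, -2.556, -0.001]
force: [-0.4, 0.2, 0.5]
opening: 0.0007
```

Run:
```python
from h import *
st();look('6',('scene',))
```

```text
t 10.2 tcp stage mm [-106.3   -0.4   63.8] F stage [0.3 0.3 0.5] toolx deg 108.91 open 0.0007
```

View pics/c_scene6.png

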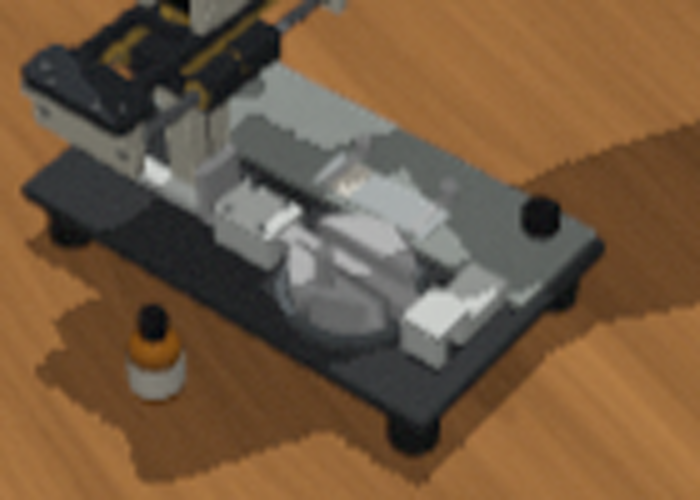

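drive_tool(plan=[{"claw": 1,"linear": [0.2,0,0],"angular": [0,0,0]},{"claw": 1,"linear": [0.2,0,0],"angular": [0,0,0]},{"claw": 1,"linear": [0.15,0,0],"angular": [0,0,0]},{"claw": 1,"linear": [0,0,0],"angular": [0,0,0]}])

```text
t: 10.75
tool_pos: [0.6197, -0.0117, 0.0639]
orientation: [1.826, 2.555, -0.0]
force: [2.4, -4.8, -0.7]
opening: -0.0
```

Run:
```python
from h import *
st()
```

```text
t 10.75 tcp stage mm [-102.1   -0.5   63.9] F stage [-5.3 -0.7 -0.7] toolx deg 108.89 open -0.0
```

drive_tool(plan=[{"claw": 1,"linear": [0.15,0,0],"angular": [0,0,0]},{"claw": 1,"linear": [0.1,0,0],"angular": [0,0,0]},{"claw": 1,"linear": [0,0,0],"angular": [0,0,0]}])

```text
t: 11.12
tool_pos: [0.6197, -0.0116, 0.064]
orientation: [1.825, 2.551, -0.002]
force: [7.2, -13.9, -4.0]
opening: 0.0004
```

Run:
```python
from h import *
st();look('7',('scene','side'))
```

```text
t 11.125 tcp stage mm [-101.9   -0.5   64. ] F stage [-15.5  -2.3  -4. ] toolx deg 108.84 open 0.0004
```

View pics/c_scene7.png

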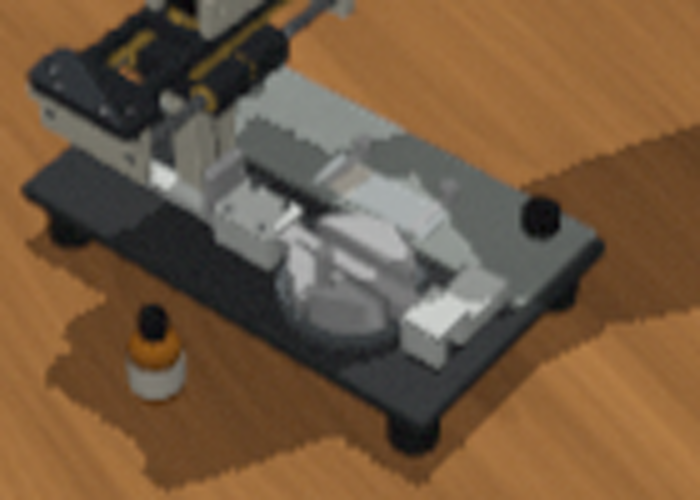

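drive_tool(plan=[{"claw": 1,"linear": [-2,0,0],"angular": [0,0,0]},{"claw": 1,"linear": [-2,0,0],"angular": [0,0,0]},{"claw": 1,"linear": [0,0,-5],"angular": [0,0,0]},{"claw": 1,"linear": [0,0,-5],"angular": [0,0,0]},{"claw": 1,"linear": [0,0,-5],"angular": [0,0,0]},{"claw": 1,"linear": [-2,0,0],"angular": [0,0,0]},{"claw": 1,"linear": [0,0,0],"angular": [0,0,0]},{"claw": 1,"linear": [0,0,0],"angular": [0,0,0]}])

```text
t: 12.22
tool_pos: [0.6366, -0.0656, 0.2111]
orientation: [-1.825, -2.552, 0.002]
force: [0.3, -0.3, -1.3]
opening: 0.0007
```

Run:
```python
from h import *
st();look('8',('scene','side'))
c=read_camera('wrist')
a=PS[2];Rz=np.array([[np.cos(a),np.sin(a)],[-np.sin(a),np.cos(a)]])
im=cv2.resize(c['pixels'],None,fx=4,fy=4,interpolation=cv2.INTER_CUBIC)[:,:,::-1].copy()
def d(x,y,z,col=(0,0,255)): 
    w=PS[:2]+Rz.T@np.array([x,y])/1000; p=proj(c,[[*w,z/1000]])[0]*4+1.5; cv2.circle(im,tuple(p.round().astype(int)),3,col,-1)
for y in(14,-14): d(-93,y,88); d(-85,y,88,(0,255,0)); d(-85,y,67,(255,0,0)); d(44,y,67)
d(0,-23,94,(255,0,0))
cv2.imwrite('pics/ov8.png',im[0:600,640:1340])
```

```text
t 12.225 tcp stage mm [-158.5    1.   211.1] F stage [-0.4 -0.2 -1.3] toolx deg 108.86 open 0.0007
```

View pics/ov8.png

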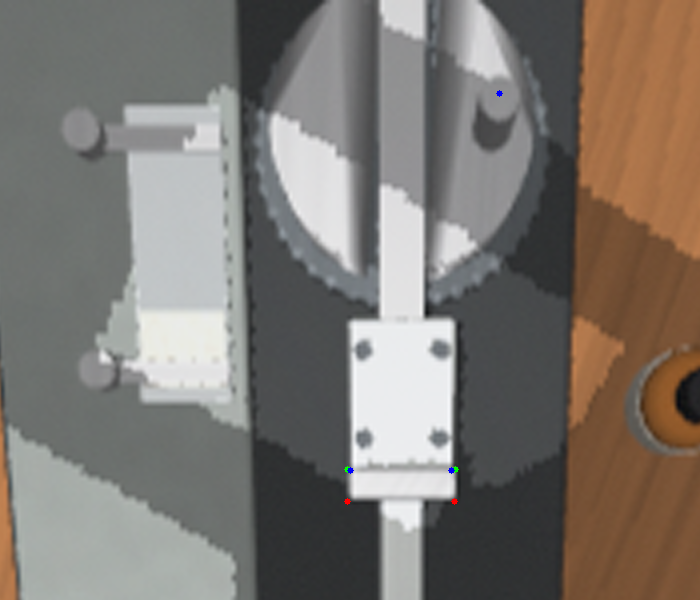

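View pics/side8.png

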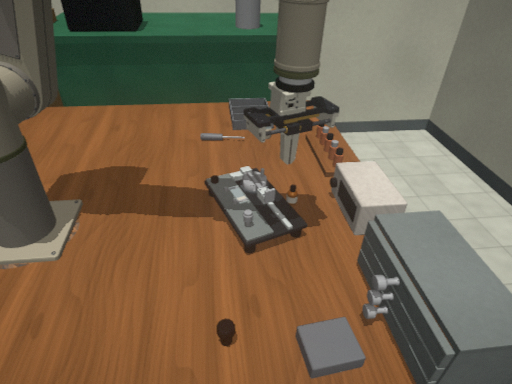

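View pics/c_scene8.png

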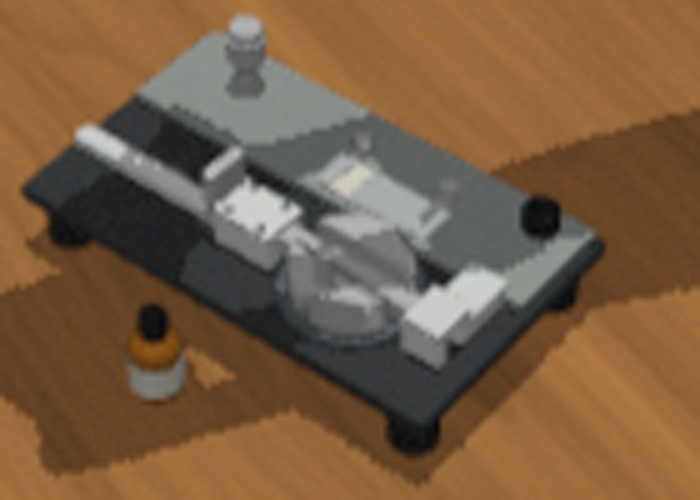

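```bash
python3 -c "
from plant import *
print(close_job())"
```

```text
the job is handed in; nothing more can be done
None
```

The stage is locked for transport, and I handed the job in at about 12 s of the 54 s allowed; no verdict was reported.

- **Disc:** I closed the fingers and pushed the peg about 0.93 rad clockwise to lock_disc ≈ 0. A wrist picture put the peg top at (-0.1, -23.2) mm in the stage's frame, against an ideal of (0, -23), so the slot was in line with the bar.
- **Bar:** I pushed the end plate along the bar's line until it stopped. The tool stood still between the last two moves while the force rose from about 5 to 16 N. It stopped 1.4 mm short of where my fit of the stage put home, which is within the measuring error.
- **Last checks:** The final pictures show the push plate against the guide block, and the bar running through the slot to the catch block. The hand was clear, with the fingertips 211 mm above the bench. The objective, cap, oil bottle, screwdriver, jar, eyepiece and slide box look where they began. I checked these by eye only and did not measure them again.
- **Disagreements:** The networks' positions for the catch and guide were wrong, both landing near the middle of the stage. I did not use them and fitted the stage's pose from the corners of its blocks in the wrist picture instead.

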